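# Load a heel mould into the screw press and tighten to the first click

### The job

Load the hand mould into the bench press: lift it by its neck, near the balance point so that it hangs level, set it down between the guides on the press bed and slide it fully home against the back stop. Then push the torque wrench on the press spindle clockwise (seen from above) until it clicks for the first time, stop there without tightening any further, and let the wrench go. Leave the tin, the heel and the shoe last on the bench where they are.

Things in the scene. Friction and masses are not known exactly. Their poses are not given: they have to be found in the camera images.
- press: Bench screw press, fixed. Origin on the bench under the vertical spindle axis; x to its back, y left, z up; loaded from the front (-x). Green base 290 x 210 mm; steel bed on it, top 45 mm up, from x = -200 to +70 mm. Two 26 mm columns at y = +-78 mm carry a green bridge 36 mm deep (x = +-18), 196 mm wide, 127 to 163 mm up, nuts to 177 mm.
- mouth (a point): Point on the bed's top surface at x = -50 mm of the press, with its axes: middle of the flared mouth of two guide strips, 12 mm high. They are 74 mm apart from x = -30 to +60 mm of the press and flare to 112 mm apart at x = -70 mm.
- home (a point): Point on the bed's top surface on the spindle axis, with the press's axes: the mould's origin lies here when fully home. Back stop: face 50 mm further in x, 24 mm high. Above hangs the round platen, 64 mm across, 18 mm thick, before tightening 32 to 34 mm above the bed, so the 30 mm mould slides in under it.
- mould: Hand mould, loose, about 680 g. Aluminium block 100 x 70 x 30 mm high, back at x = -50 mm, half-round nose ends at x = +50; then bar neck 36 wide, 24 high from x = -50 to -100; then steel handle 24 mm thick, axis 14 mm up, to x = -180. Flat underside z = 0. Origin under the block's middle; x to the nose, y left, z up.
- neck (a point): Balance point of the mould, in the middle of its neck, 18 mm behind the block (x = -68, y = 0, z = 12 mm in the mould), with the mould's axes. The block is hollow and the handle heavy, so it balances here and not at its middle. Grip across y, 36 mm wide.
- screw (a joint): Angle of the press spindle with the wrench head, rad; grows clockwise seen from above and lowers the platen (4.8 mm per rad). Starts at 0.5 to 0.85; 0.3 to 0.8 rad remain to the set torque. Turns ever harder (about 4 to 6 N at the grip at first, 10 N at the click) and stays where it is left.
- wrench (a joint): Click of the torque wrench, rad: tilt of tube and grip on a pivot in the head, 22 mm from the spindle axis. 0 until the set torque; then it breaks over to a stop at 0.1 while the push drops from 10 N to about 5 N: the click. Springs back to 0 when let go. Pushing on against the stop over-tightens the spindle.
- grip (a point): Middle of the wrench's black grip, on its axis, 160 mm from the spindle axis, 184 mm above the bench. x points outwards along the level wrench, z up. Grip 26 mm thick, 88 mm long; a 17 mm tube leads to the head. The wrench starts pointing to the press's left (80 to 130 degrees anticlockwise from its x) and is pushed clockwise, towards the back.
- tin: Brass-coloured cement tin, 84 mm across, 110 mm high, closed. Origin under its centre. Bystander.
- heel: Finished stacked leather heel, brown, 60 x 56 mm, 42 mm high. Origin under its centre. Bystander.
- last: Pale plastic shoe last, 250 mm long, 114 mm high. Origin under its middle. Bystander.

How it is judged:
By the outcome, as a careful person would: the job done as asked, in the order asked, and still so for the second after the job is handed in, with the robot touching nothing.
It also fails if it takes over 69 s, if anything falls off the work surface, if the arm or the gripper's body presses on something with over 40 N, if the wrist force passes 120 N, or if a joint passes its speed limit or range.

### The arm

A 6-joint arm with a two-finger parallel gripper is mounted at the origin on the work surface. World frame = base frame: x ahead of the robot, y to its left, z up, the work surface at z = 0. Lengths are in m, angles in rad, forces in N, time in s.
With the tool pointing down it reaches from about 0.325 to 0.775 m from the base axis. Payload 5.5 kg.
Tool frame: the origin (TCP) lies midway between the tips of the shut fingers; the grasp point (between the pads) lies 19 mm behind it; z points along the fingers, y is the line along which they close (so a half turn about z gives the same grasp; the last joint's range is limited). The gripper opens to 88 mm and grips with 3 to 60 N. Pads are 20 mm wide; open, the fingers measure 115 mm over their backs; the gripper's body (75 mm by 178 mm) begins 61 mm behind the grasp point.
Start: joints at [1.231, 0.091, 1.231, -0, 1.82, -0.057], TCP at [0.167, 0.576, 0.184] pointing down, gripper open.
Joint ranges: [-2.87, 2.87], [-0.86, 2.18], [0.17, 2.46], [-1.51, 4.65], [0.06, 2.69], [-2.65, 2.65]. Speed limits (rad/s): [2.57, 2.57, 3.01, 3.14, 3.14, 3.14].

### API

Orientations are given as [roll, pitch, yaw] about the fixed x, y, z axes, in that order (R = Rz(yaw) Ry(pitch) Rx(roll)).
In Python, from station import arm gives the robot as it stands.
- The arm moves only by the shell command python3 nudge.py 'ROWS' [FORCE]. ROWS is a JSON list of rows, 1 to 8 of them, each written [opening, [dx, dy, dz], turn]: the finger opening in m, then dx, dy, dz in normalised numbers (1 is 60 cm), then a turn about the tool's z in a scale on which 1.0 is pi rad; each row is the pose to reach, as a shift and turn from the pose commanded when the command began, along the tool's axes at that moment; what a row does not reach only later rows make up. A row lasts 1/10 s, in which the tool goes at most 0.05 m and 0.15 rad, less where a joint would pass 70% of its speed; a pose out of reach is approached as far as the arm can. The fingers move at their own pace and stop on an object; FORCE is the grip in N (left out, the last holds). Time passes only in rows, so rows that do not move let the fingers close. It prints the time, the measured TCP pose, the force, the opening and the grip force at its end. No shift or turn number may pass 1 either way. Input that does not fit is refused with a message, and nothing moves.
- arm.sense(): the state, without advancing time (a new reading comes with each control period).
- arm.camera(name): name is "side" or "top" or "wrist"; returns the picture (400x640x3 uint8, red, green, blue); there is no depth.
- arm.camera_model(name): a dict with "mtx" (3x3 intrinsics, pixels), "k1" (the pictures are not rectified: a ray, as slopes to the right and down, at radius r is drawn at 1 + k1 r^2 times it, then the intrinsics apply), "R" (3x3) and "t" (3): a world point X has camera coordinates R X + t; the wrist camera has in their place "tool_from_camera" (4x4, takes a point from camera to tool coordinates, whose origin is the TCP and whose axes are the flange's). Camera axes: x right, y down, z forward; pixel columns grow to the right and rows downward; lengths in m; the calibration is good to about 2 mm. A picture is of the moment at which its call begins: read the wrist's pose just before it. camera_model takes no time and is no camera call.
- arm.hand_in(): hands the job in; it is judged then, once.
The state is a dict: "t": time; "qpos": joint angles; "qvel": joint speeds; "joint_efforts": joint torques, N m; "eef_pos": TCP position; "tool_rot": TCP orientation; "wrist_force": force on the tool from outside, world axes, zero at the start; "moment": the same for the moment, N m; "grip_width": finger opening in m; "gripper_force": force on a finger pad.
Only numpy, scipy, OpenCV 4.12 (cv2) and the standard library are available. Lean on these libraries where they do the work, as an engineer would, in place of code of your own. Each camera call takes 0.05 s, during which the arm holds its last target. There are 200 camera calls.

## Working session

There is one attempt and no reset: what is moved stays moved. The work goes in short steps, Python scripts to look and compute and a shell command to move; the robot and the scene stay as the last step left them, time stands still between calls to the robot, and variables do not carry over. Pictures are saved under pics/ and viewed, at most 10 in all, crops included, and the job is handed in when it is done.

```bash
ls; mkdir -p pics; python3 - <<'E'
from station import arm
import cv2,json
s=arm.sense();print(s)
for n in("side","top"):
    cv2.imwrite(f"pics/{n}0.png",arm.camera(n)[:,:,::-1])
for n in("side","top","wrist"):print(n,arm.camera_model(n))
E
```

```text
nudge.py
pics
station.py
{'t': 0.0, 'qpos': array([ 1.23128138e+00,  9.18544088e-02,  1.23189559e+00,  6.19359821e-06,
        1.81978811e+00, -5.67003037e-02]), 'qvel': array([ 7.34961308e-04, -1.14662505e-03, -1.18245619e-04,  1.03440678e-03,
       -8.56337525e-07, -1.73964953e-03]), 'joint_efforts': array([-2.72230382e-04, -4.46450222e+01, -4.06445181e+01,  6.98257238e-02,
        2.92691396e-02, -1.55614971e-04]), 'eef_pos': array([0.16731068, 0.5758113 , 0.18280414]), 'tool_rot': array([-3.13965067e+00, -1.16244581e-04,  2.85877942e+00]), 'wrist_force': array([-0.83177753, -0.84232628, -0.72391355]), 'moment': array([ 0.00816787,  0.01182075, -0.00933963]), 'gripper_force': 0.0, 'grip_width': 0.08784639886688345}
side {'mtx': array([[397.92727034,   0.        , 319.32506816],
       [  0.        , 397.92727034, 202.27654929],
       [  0.        ,   0.        ,   1.        ]]), 'k1': 0.029383159688274124, 'R': array([[ 0.98128719, -0.19146175, -0.0204412 ],
       [-0.11860005, -0.5173709 , -0.84750302],
       [ 0.15168873,  0.83406819, -0.53039681]]), 't': array([-0.50620887,
[... 283 characters left out ...]
 [-0.99275069, -0.02574942, -0.11740113],
       [ 0.11769889, -0.01036508, -0.99299523]]), 't': array([0.03326073, 0.54279275, 1.39036333])}
wrist {'mtx': array([[294.52647298,   0.        , 313.92041555],
       [  0.        , 294.52647298, 195.95654954],
       [  0.        ,   0.        ,   1.        ]]), 'k1': 0.013206454879242595, 'tool_from_camera': array([[ 5.23776621e-05, -9.68034735e-01, -2.50816166e-01,
         6.92462749e-02],
       [ 9.99999508e-01, -1.97667812e-04,  9.71735388e-04,
         1.17735129e-03],
       [-9.90251892e-04, -2.50816094e-01,  9.68034249e-01,
        -2.01379759e-01],
       [ 0.00000000e+00,  0.00000000e+00,  0.00000000e+00,
         1.00000000e+00]])}
```

View pics/top0.png

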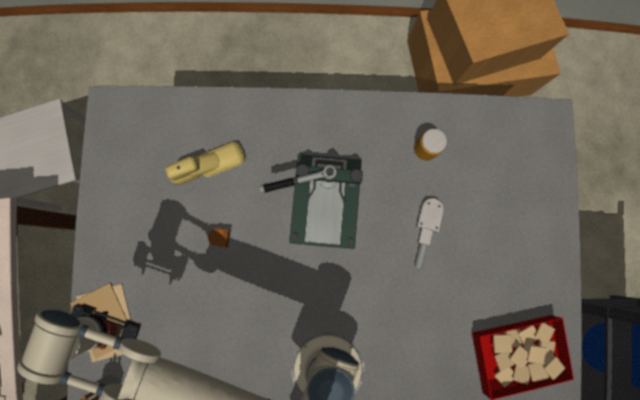

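View pics/side0.png

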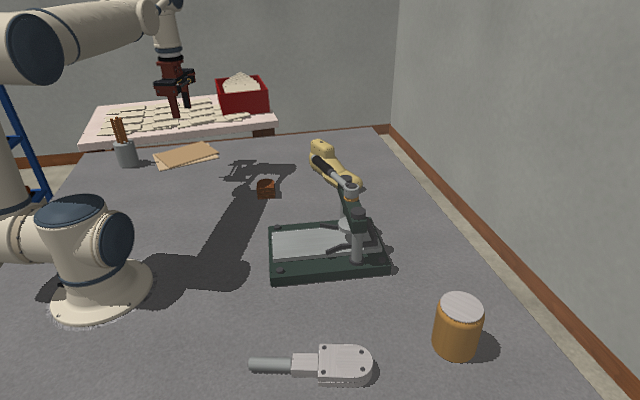

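The top view shows the press at about (326,200) with its mouth facing the robot, the wrench head at (330,172) and grip end at (263,188). The mould block is at (430,215) with its handle end at (418,267), the tin at (432,142), the heel at (218,236) and the last at (205,162).

```bash
cat > h.py <<'E'
import numpy as np,cv2
from station import arm
from scipy.spatial.transform import Rotation as Ro
def ray(name,uv,s=None):
    m=arm.camera_model(name);K=m["mtx"];uv=np.atleast_2d(np.array(uv,float))
    d=(uv-K[:2,2])/[K[0,0],K[1,1]];x=d.copy()
    for _ in range(20): x=d/(1+m["k1"]*(x**2).sum(1,keepdims=True))
    v=np.c_[x,np.ones(len(x))]
    if name=="wrist":
        s=s or arm.sense();T=m["tool_from_camera"];R=Ro.from_euler("xyz",s["tool_rot"]).as_matrix()
        return s["eef_pos"]+R@T[:3,3], v@(R@T[:3,:3]).T
    return -m["R"].T@m["t"], v@m["R"]
def plane(name,uv,z,s=None):
    o,d=ray(name,uv,s); return o+d*((z-o[2])/d[:,2])[:,None]
def proj(name,X,s=None):
    m=arm.camera_model(name);X=np.atleast_2d(X)
    if name=="wrist":
        T=m["tool_from_camera"];R=Ro.from_euler("xyz",s["tool_rot"]).as_matrix()
        c=((X-s["eef_pos"])@R-T[:3,3])@T[:3,:3]
    else: c=X@m["R"].T+m["t"]
    x=c[:,:2]/c[:,2:];x=x*(1+m["k1"]*(x**2).sum(1,keepdims=True))
    return x*[m["mtx"][0,0],m["mtx"][1,1]]+m["mtx"][:2,2]
def big(mask,n=1):
    c,_=cv2.findContours(mask.astype(np.uint8),0,cv2.CHAIN_APPROX_NONE)
    return sorted(c,key=cv2.contourArea)[::-1][:n]
def tool(dw,s=None):
    s=s or arm.sense();return Ro.from_euler("xyz",s["tool_rot"]).as_matrix().T@np.array(dw)
E
python3 - <<'E'
from h import *
im=cv2.imread("pics/top0.png");hsv=cv2.cvtColor(im,cv2.COLOR_BGR2HSV)
H,S,V=[hsv[:,:,i].astype(int) for i in range(3)]
# press green base
g=(H>60)&(H<100)&(S>60)&(V>20);g[:140]=0;g[260:]=0;g[:,:280]=0;g[:,375:]=0
c=big(g)[0];r=cv2.minAreaRect(c);print("green",r)
b=cv2.boxPoints(r);P=plane("top",b,0.03);print(P)
# mould
m=(V>150)&(S<40);m[:190]=0;m[275:]=0;m[:,:405]=0;m[:,455:]=0
c=big(m)[0];print("mould",cv2.minAreaRect(c));B=cv2.boxPoints(cv2.minAreaRect(c));print(plane("top",B,0.03))
mm=(V>115)&(S<60);mm[:190]=0;mm[275:]=0;mm[:,:405]=0;mm[:,455:]=0
print(cv2.minAreaRect(big(mm)[0]))
# wrench black
k=(V<45);k[:165]=0;k[200:]=0;k[:,:255]=0;k[:,300:]=0
c=big(k)[0];r=cv2.minAreaRect(c);print("grip",r,plane("top",r[0],0.184))
print("head",plane("top",[330,172],0.19))
for (a,b,cc,d,n) in((260,130,385,260,"p"),(400,185,460,275,"m")):
    pass
a=cv2.resize(im[135:275,250:460],None,fx=3.8,fy=3.8,interpolation=cv2.INTER_CUBIC);cv2.imwrite("pics/crop1.png",a)
E
```

```text
green ((301.5961608886719, 188.01922607421875), (10.982503890991211, 6.0796003341674805), 11.309932708740234)
[[0.56402873 0.11467196 0.03      ]
 [0.583436   0.11142649 0.03      ]
 [0.5773547  0.07667023 0.03      ]
 [0.55796606 0.07997202 0.03      ]]
mould ((429.7059326171875, 221.17648315429688), (20.372989654541016, 45.11162567138672), 14.03624439239502)
[[ 0.41092504 -0.26858917  0.03      ]
 [ 0.55262605 -0.30435067  0.03      ]
 [ 0.53819879 -0.36937846  0.03      ]
 [ 0.39641396 -0.33275984  0.03      ]]
((419.7123107910156, 229.617919921875), (36.81173324584961, 69.73831939697266), 29.05460548400879)
grip ((278.9117736816406, 184.14707946777344), (7.033533096313477, 29.83188247680664), 75.96376037597656) [[0.55880448 0.15718034 0.184     ]]
head [[0.59684323 0.01196723 0.19      ]]
```

View pics/crop1.png

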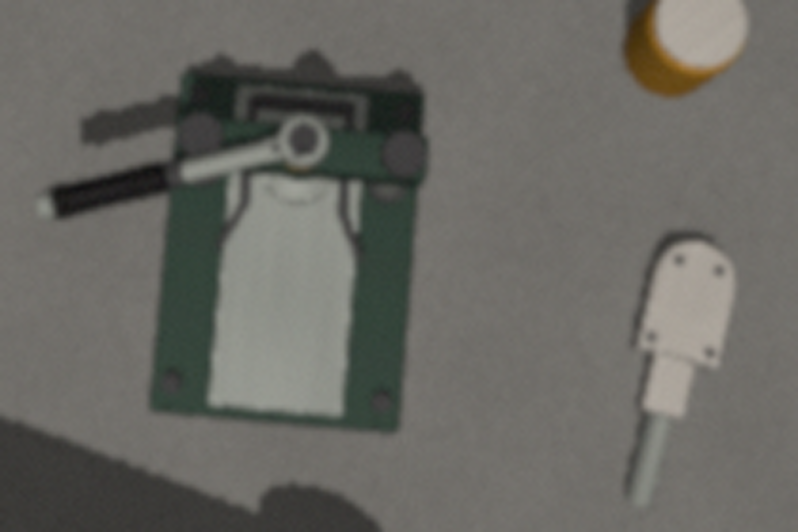

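The crop confirms the press yaw is slightly clockwise and the wrench points left and a little towards the robot. Next I'll look from above the press mouth with the wrist camera.

The rows are not in the units I measure in: shifts go in shares of 60 cm and turns go in shares of pi rad. I convert before sending: -0.235 m / 0.6 = -0.3917, -0.19 m / 0.6 = -0.3167.

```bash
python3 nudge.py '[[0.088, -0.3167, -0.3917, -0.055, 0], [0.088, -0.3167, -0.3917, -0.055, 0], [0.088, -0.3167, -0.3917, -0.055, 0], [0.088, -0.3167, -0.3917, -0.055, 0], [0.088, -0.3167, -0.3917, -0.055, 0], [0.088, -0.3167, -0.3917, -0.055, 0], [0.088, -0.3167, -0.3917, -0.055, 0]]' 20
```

```text
refused: ROWS must be rows with the three-number parts in brackets of their own. Nothing was moved.
```

Nothing moved. I misread the format; it is rows with the three-number parts in brackets of their own. Resending.

```bash
python3 nudge.py '[[0.088, [-0.3167, -0.3917, -0.055], 0], [0.088, [-0.3167, -0.3917, -0.055], 0], [0.088, [-0.3167, -0.3917, -0.055], 0], [0.088, [-0.3167, -0.3917, -0.055], 0], [0.088, [-0.3167, -0.3917, -0.055], 0], [0.088, [-0.3167, -0.3917, -0.055], 0], [0.088, [-0.3167, -0.3917, -0.055], 0]]' 20
python3 nudge.py '[[0.088, [-0.3167, -0.3917, -0.055], 0], [0.088, [-0.3167, -0.3917, -0.055], 0], [0.088, [-0.3167, -0.3917, -0.055], 0], [0.088, [-0.3167, -0.3917, -0.055], 0], [0.088, [-0.3167, -0.3917, -0.055], 0], [0.088, [-0.3167, -0.3917, -0.055], 0], [0.088, [-0.3167, -0.3917, -0.055], 0], [0.088, [-0.3167, -0.3917, -0.055], 0]]'
python3 - <<'E'
from h import *
import pickle
s=arm.sense();im=arm.camera("wrist")[:,:,::-1];cv2.imwrite("pics/w1.png",im);pickle.dump(s,open("w1.p","wb"));print(s["qpos"],s["tool_rot"])
E
```

```text
t: 0.8
eef_pos: [0.2862, 0.2938, 0.2181]
tool_rot: [3.141, 0.002, 2.853]
wrist_force: [0.3, 1.1, -0.1]
grip_width: 0.0874
gripper_force: 0.0
t: 1.6
eef_pos: [0.4014, 0.0184, 0.2493]
tool_rot: [3.141, -0.002, 2.856]
wrist_force: [-0.3, 0.1, -0.5]
grip_width: 0.0875
gripper_force: 0.0
[-3.95074979e-02 -4.10549175e-01  1.56268839e+00  6.13125770e-04
  1.99102026e+00 -1.32439415e+00] [ 3.14143156e+00 -1.65607214e-03  2.85593281e+00]
```

View pics/w1.png

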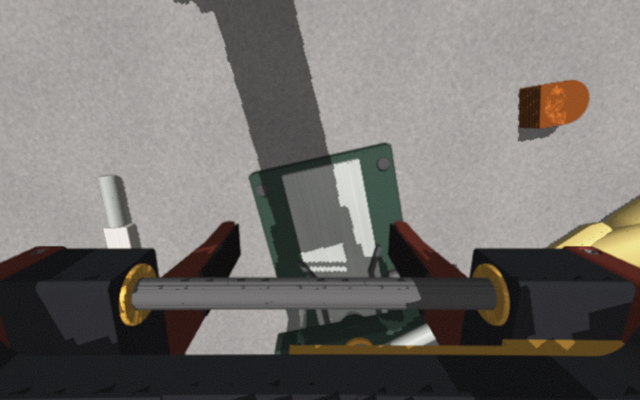

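The wrist view shows the press front edge, with base corners at (250,175) and (389,143) and bed front corners at (283,176) and (358,159). The mould handle is at (110,180) and the heel at (553,105).

```bash
python3 - <<'E'
from h import *
import pickle
s=pickle.load(open("w1.p","rb"))
for z in (.02,.025,.03,.035,.04):
    P=plane("wrist",[[250,175],[389,143]],z,s);d=P[0]-P[1];print(z,np.hypot(*d[:2]),np.arctan2(d[0],-d[1]),P.mean(0))
B=plane("wrist",[[283,176],[358,159],[300,250],[374,250]],.045,s);print(B,np.linalg.norm(B[0]-B[1]))
for i,j in((0,2),(1,3)):
    d=B[j]-B[i];print("edge yaw",np.arctan2(d[1],d[0]))
# top crop picks
f=lambda u,v:[250+u/3.8,135+v/3.8]
bed=plane("top",[f(207,406),f(343,416)],.045);print("bed front top",bed,np.linalg.norm(bed[0]-bed[1]))
fr=plane("top",[f(152,410),f(397,430)],.03);print(fr,np.linalg.norm(fr[0]-fr[1]))
print("nuts",plane("top",[f(205,130),f(405,152)],.177), "spindle",plane("top",[f(302,138)],.195))
print("tip",plane("top",[f(45,206)],.184),"grip ends",plane("top",[f(55,203),f(168,177)],.184))
M=plane("top",[f(640,347),f(718,366),f(645,410),f(685,415),f(640,503),f(693,240)],.03);print("mould",M)
print(plane("wrist",[[121,225],[131,225]],.024,s), plane("wrist",[[110,177]],.026,s))
E
```

```text
0.02 0.2083094830054808 -0.059317391159950564 [0.3907849  0.03027166 0.02      ]
0.025 0.20589179082106798 -0.059317391159950675 [0.3901442  0.03037176 0.025     ]
0.03 0.20347409863665517 -0.059317391159950786 [0.3895035  0.03047187 0.03      ]
0.035 0.20105640645224235 -0.05931739115995035 [0.38886279 0.03057197 0.035     ]
0.04 0.19863871426782953 -0.05931739115995046 [0.38822209 0.03067208 0.04      ]
[[ 0.39608053 -0.02342815  0.045     ]
 [ 0.4025901   0.0830033   0.045     ]
 [ 0.50995719 -0.03347048  0.045     ]
 [ 0.54107859  0.07246828  0.045     ]] 0.10663032749003333
edge yaw -0.08795852432941585
edge yaw -0.07592520724704419
bed front top [[ 0.39876365  0.08154263  0.045     ]
 [ 0.3932676  -0.03078402  0.045     ]] 0.11246102776095286
[[ 0.39453619  0.12745271  0.03      ]
 [ 0.38287171 -0.07708123  0.03      ]] 0.20486628267080775
nuts [[ 0.60531387  0.08692013  0.177     ]
 [ 0.59246015 -0.06562797  0.177     ]] spindle [[0.59789299 0.01370584 0.195     ]]
tip [[0.54293252 0.20548355 0.184     ]] grip ends [[0.54540226 0.19804132 0.184     ]
 [0.56736734 0.11364283 0.184     ]]
mould [[ 0.45681296 -0.28170178  0.03      ]
 [ 0.44219209 -0.34863809  0.03      ]
 [ 0.40392394 -0.28603617  0.03      ]
 [ 0.40038615 -0.32021311  0.03      ]
 [ 0.32624407 -0.28205932  0.03      ]
 [ 0.54888245 -0.32758635  0.03      ]]
[[ 0.40200714 -0.28674096  0.024     ]
 [ 0.406287   -0.27228077  0.024     ]] [[ 0.32961358 -0.26803923  0.026     ]]
```

Converted, -0.307 m / 0.6 = -0.5117, -0.122 m / 0.6 = -0.2033, -0.045 rad / 3.1416 = -0.0143.

```bash
python3 nudge.py '[[0.088, [-0.2033, -0.5117, 0.15], -0.0143], [0.088, [-0.2033, -0.5117, 0.15], -0.0143], [0.088, [-0.2033, -0.5117, 0.15], -0.0143], [0.088, [-0.2033, -0.5117, 0.15], -0.0143], [0.088, [-0.2033, -0.5117, 0.15], -0.0143], [0.088, [-0.2033, -0.5117, 0.15], -0.0143], [0.088, [-0.2033, -0.5117, 0.15], -0.0143], [0.088, [-0.2033, -0.5117, 0.15], -0.0143]]'
python3 - <<'E'
from h import *
import pickle
s=arm.sense();im=arm.camera("wrist")[:,:,::-1];cv2.imwrite("pics/w2.png",im);pickle.dump(s,open("w2.p","wb"));print(s["qpos"],s["eef_pos"],s["tool_rot"])
E
```

```text
t: 2.45
eef_pos: [0.4326, -0.3108, 0.1561]
tool_rot: [3.14, -0.005, 2.903]
wrist_force: [0.3, 0.5, -1.3]
grip_width: 0.0878
gripper_force: 0.0
[-6.86344868e-01 -8.84483953e-02  1.45960016e+00 -6.72142587e-04
  1.77586800e+00 -2.01873816e+00] [ 0.4326168  -0.31078174  0.15609227] [ 3.13983591 -0.00517697  2.90305908]
```

View pics/w2.png

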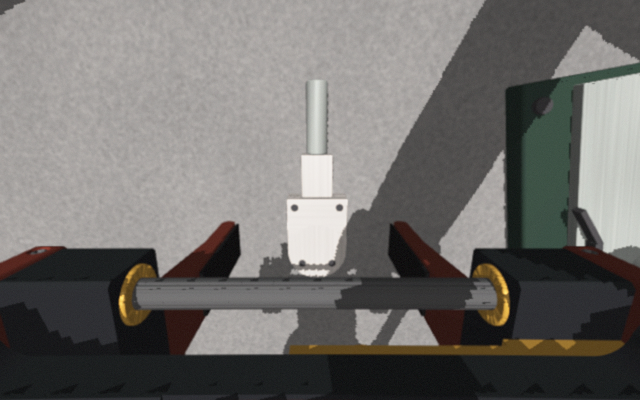

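The mould is nearly upright in the image: handle end (316,80), neck rear edge (302–332,155) and block back corners (287,199) and (348,199).

```bash
python3 - <<'E'
from h import *
import pickle
s=pickle.load(open("w2.p","rb"))
B=plane("wrist",[[287,199],[348,199]],.03,s);print("w",np.linalg.norm(B[0]-B[1]))
N=plane("wrist",[[302,155],[332.5,155]],.024,s);print("w",np.linalg.norm(N[0]-N[1]))
E=plane("wrist",[[316.5,80]],.014,s)[0]
b=B.mean(0);n=N.mean(0);print(b,n,E,"d",np.linalg.norm((b-n)[:2]),np.linalg.norm((b-E)[:2]))
d=b-E;yaw=np.arctan2(d[1],d[0]);d2=n-E;print("yaw",yaw,np.arctan2(d2[1],d2[0]))
x=np.array([np.cos(yaw),np.sin(yaw)])
for p,m in((b,-50),(n,-100),(E,-180)): print("neck",p[:2]+x*(-68-m)/1000)
neck=np.mean([p[:2]+x*(-68-m)/1000 for p,m in((b,-50),(n,-100),(E,-180))],0)
print(neck,tool([*(neck-s["eef_pos"][:2]),.005-s["eef_pos"][2]],s), yaw+np.pi-s["tool_rot"][2])
E
```

```text
w 0.07022426243209055
w 0.03444122833416608
[ 0.45209637 -0.3094427   0.03      ] [ 0.40361818 -0.2980187   0.024     ] [ 0.32517581 -0.27988995  0.014     ] d 0.04980605092226377 0.1303157425494473
yaw -0.2287682865410265 -0.22712160680045512
neck [ 0.43456533 -0.30536069]
neck [ 0.43478447 -0.3052756 ]
neck [ 0.43425782 -0.30528909]
[ 0.43453587 -0.30530846] [-0.00135371  0.00550631  0.15109719] 0.009765289140486022
```

Converted, 0.15 m / 0.6 = 0.25, 0.0055 m / 0.6 = 0.0092, -0.01 rad / 3.1416 = -0.0032.

```bash
python3 nudge.py '[[0.088, [-0.0017, 0.0092, 0.0833], -0.0032], [0.088, [-0.0017, 0.0092, 0.1667], -0.0032], [0.088, [-0.0017, 0.0092, 0.2167], -0.0032], [0.088, [-0.0017, 0.0092, 0.25], -0.0032], [0.088, [-0.0017, 0.0092, 0.25], -0.0032]]'
python3 nudge.py '[[0.03, [0, 0, 0], 0], [0.03, [0, 0, 0], 0], [0.03, [0, 0, 0], 0], [0.03, [0, 0, 0], 0], [0.03, [0, 0, 0], 0], [0.03, [0, 0, 0], 0], [0.03, [0, 0, 0], 0]]' 40
```

```text
t: 3.0
eef_pos: [0.4344, -0.3007, 0.007]
tool_rot: [3.139, -0.005, 2.917]
wrist_force: [-0.2, -0.5, 0.2]
grip_width: 0.0876
gripper_force: 0.0
t: 3.7
eef_pos: [0.4349, -0.305, 0.01]
tool_rot: [3.142, -0.0, 2.914]
wrist_force: [-0.3, -0.4, 0.1]
grip_width: 0.0354
gripper_force: 0.0
```

Converted, -0.04 m / 0.6 = -0.0667, -0.02 m / 0.6 = -0.0333.

```bash
python3 nudge.py '[[0.03, [0, 0, 0], 0], [0.03, [0, 0, 0], 0], [0.03, [0, 0, 0], 0], [0.03, [0, 0, 0], 0]]' 40
python3 nudge.py '[[0.03, [0, 0, -0.0333], 0], [0.03, [0, 0, -0.0667], 0], [0.03, [0, 0, -0.0667], 0], [0.03, [0, 0, -0.0667], 0]]'
```

```text
t: 4.1
eef_pos: [0.4349, -0.3049, 0.0099]
tool_rot: [3.142, -0.0, 2.914]
wrist_force: [-0.1, -0.1, -0.8]
grip_width: 0.0301
gripper_force: 0.0
t: 4.5
eef_pos: [0.4351, -0.3051, 0.0499]
tool_rot: [-3.141, 0.001, 2.914]
wrist_force: [-0.4, -0.0, 0.2]
grip_width: 0.0297
gripper_force: 0.0
```

```bash
python3 - <<'E'
from h import *
import pickle
s=arm.sense();im=arm.camera("wrist")[:,:,::-1];cv2.imwrite("pics/w3.png",im);pickle.dump(s,open("w3.p","wb"));print(s["eef_pos"],s["tool_rot"],s["grip_width"],s["wrist_force"])
E
```

```text
[ 0.43512045 -0.3050769   0.04985982] [-3.14127960e+00  7.19167750e-04  2.91376204e+00] 0.02966290026793615 [-0.39848905 -0.0010582   0.21195614]
```

View pics/w3.png

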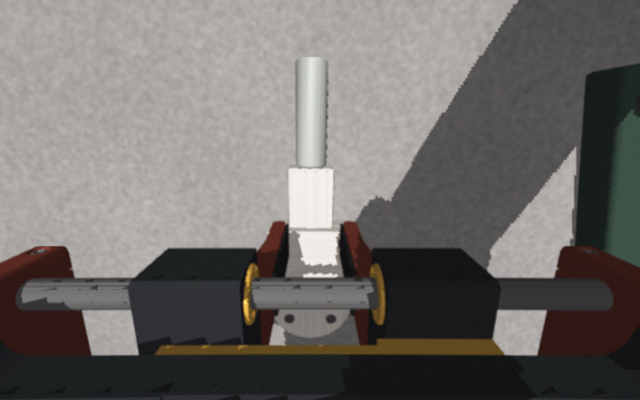

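The fingers bracket the mould near (320,230). I'll check whether it was lifted by projecting where it would lie both ways.

```bash
python3 - <<'E'
from h import *
import pickle
s=pickle.load(open("w3.p","rb"))
for l in (0,.04):
    print(l,proj("wrist",[[.4036,-.298,.024+l],[.3252,-.2799,.014+l],[.4521,-.3094,.03+l]],s))
for y in(-.018,.018,-.015,.015):
    R=Ro.from_euler("xyz",s["tool_rot"]).as_matrix()
    print(proj("wrist",[s["eef_pos"]+R@[.0,y,0],s["eef_pos"]+R@[.01,y,0]],s))
E
```

```text
0 [[311.76358584 168.55376967]
 [311.5483692   58.54346143]
 [311.63783874 231.42758983]]
0.04 [[311.36533441 178.54648714]
 [311.07874742  45.40977055]
 [311.22748241 253.44027901]]
[[286.94546545 218.78865867]
 [286.625338   205.46675302]]
[[336.9000416  218.77492766]
 [337.17410545 205.45541876]]
[[291.1097342  218.78685191]
 [290.83916526 205.46552581]]
[[332.73734004 218.77540989]
 [332.96188667 205.45608095]]
```

The mould did not lift, so the fingers closed above the neck. I'll check the real fingertip height in the side view.

```bash
python3 - <<'E'
from h import *
s=arm.sense();im=arm.camera("side")[:,:,::-1]
R=Ro.from_euler("xyz",s["tool_rot"]).as_matrix()
p=[s["eef_pos"]+R@[0,0,z] for z in(0,-.019,-.038,-.06)];uv=proj("side",p);print(uv)
w=proj("wrist",[s["eef_pos"]+R@[x,y,z] for z in(0,-.02,-.036) for x in (0,.01) for y in (-.015,)],s);print(w)
u,v=uv[0].astype(int);x0=max(0,min(440,u-100));y0=max(0,min(250,v-90));print(x0,y0)
cv2.imwrite("pics/s3.png",cv2.resize(im[y0:y0+150,x0:x0+200],None,fx=4,fy=4,interpolation=cv2.INTER_CUBIC))
E
```

```text
[[307.09138207 349.7136122 ]
 [306.71682473 342.78558834]
 [306.33166235 335.6680918 ]
 [305.87180399 327.17916185]]
[[291.10916604 218.78818336]
 [290.83860356 205.46679352]
 [288.84664218 228.74411453]
 [288.51994464 214.1965295 ]
 [286.67987788 238.27636811]
 [286.29458185 222.57320084]]
207 250
```

View pics/s3.png

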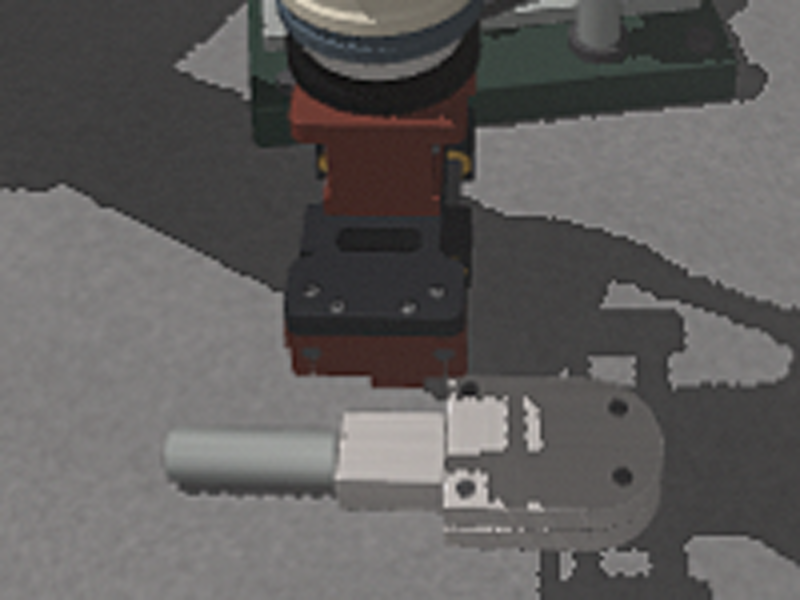

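The side view is not decisive, because the gripper body hides the tips at about (307,346). The wrist images put the visible finger ends about 37 mm behind the nominal TCP, by both row and scale. I'll reopen and lower in steps while watching the force.

Converted, 0.04 m / 0.6 = 0.0667, 0.02 m / 0.6 = 0.0333.

```bash
python3 nudge.py '[[0.07, [0, 0, 0], 0], [0.07, [0, 0, 0], 0], [0.07, [0, 0, 0.0333], 0], [0.07, [0, 0, 0.0667], 0], [0.07, [0, 0, 0.0667], 0]]'
python3 nudge.py '[[0.07, [0, 0, 0.0083], 0], [0.07, [0, 0, 0.0167], 0], [0.07, [0, 0, 0.0167], 0]]'
python3 - <<'E'
from h import *
s=arm.sense();im=arm.camera("wrist")[:,:,::-1];cv2.imwrite("pics/w4.png",im);print(s["eef_pos"],s["grip_width"],s["wrist_force"])
R=Ro.from_euler("xyz",s["tool_rot"]).as_matrix()
print(proj("wrist",[s["eef_pos"]+R@[.01,y,z] for y in(-.035,.035) for z in(0,-.02,-.037)],s))
E
```

```text
t: 5.1
eef_pos: [0.4331, -0.3034, 0.0064]
tool_rot: [3.139, -0.006, 2.914]
wrist_force: [-0.1, 0.1, 0.2]
grip_width: 0.0664
gripper_force: 0.0
t: 5.4
eef_pos: [0.435, -0.305, -0.0001]
tool_rot: [-3.142, 0.0, 2.914]
wrist_force: [0.6, 0.4, -0.1]
grip_width: 0.0702
gripper_force: 0.0
[ 4.34972199e-01 -3.04956002e-01 -6.31809473e-05] 0.07019192433805602 [ 0.6426293   0.38344902 -0.0698555 ]
[[262.73551644 205.47296185]
 [257.55345151 214.20774916]
 [252.23835061 223.16428587]
 [361.05054236 205.45077692]
 [365.8768064  214.17959352]
 [370.82644863 223.12917874]]
```

View pics/w4.png

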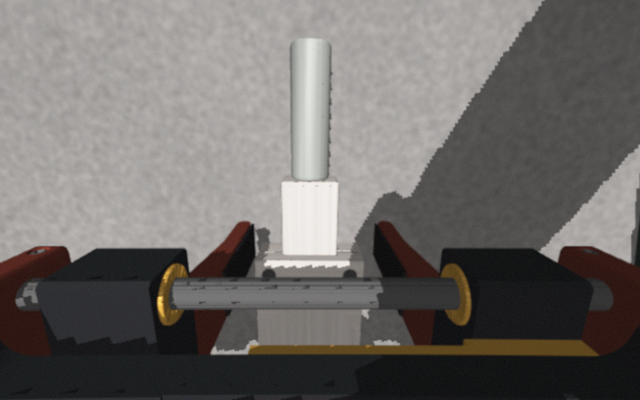

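The tips are confirmed to be about 37 mm short of the nominal TCP: they appear at row 222, as predicted for z = −0.037. I'll go lower.

Converted, 0.02 m / 0.6 = 0.0333, 0.01 m / 0.6 = 0.0167.

```bash
python3 nudge.py '[[0.07, [0, 0, 0.0167], 0], [0.07, [0, 0, 0.0333], 0], [0.07, [0, 0, 0.0333], 0]]'
python3 nudge.py '[[0.07, [0, 0, 0.0083], 0], [0.07, [0, 0, 0.0167], 0], [0.07, [0, 0, 0.0167], 0]]'
python3 nudge.py '[[0.02, [0, 0, 0], 0], [0.02, [0, 0, 0], 0], [0.02, [0, 0, 0], 0], [0.02, [0, 0, 0], 0], [0.02, [0, 0, 0], 0], [0.02, [0, 0, 0], 0]]' 40
```

```text
t: 5.75
eef_pos: [0.4338, -0.304, -0.0223]
tool_rot: [3.14, -0.003, 2.914]
wrist_force: [-0.2, -0.4, -0.9]
grip_width: 0.0698
gripper_force: 0.0
t: 6.05
eef_pos: [0.4345, -0.3046, -0.031]
tool_rot: [3.141, -0.001, 2.914]
wrist_force: [0.1, -0.0, -0.3]
grip_width: 0.0701
gripper_force: 0.0
t: 6.65
eef_pos: [0.4349, -0.3057, -0.0298]
tool_rot: [-3.14, 0.0, 2.914]
wrist_force: [-0.7, -3.9, -0.4]
grip_width: 0.0357
gripper_force: 40.0
```

Converted, -0.08 m / 0.6 = -0.1333, -0.06 m / 0.6 = -0.1.

```bash
python3 nudge.py '[[0.02, [0, 0, -0.05], 0], [0.02, [0, 0, -0.1], 0], [0.02, [0, 0, -0.1333], 0], [0.02, [0, 0, -0.1333], 0]]'
python3 nudge.py '[[0.02, [0.1233, 0.5367, 0], -0.0477], [0.02, [0.1233, 0.5367, 0], -0.0477], [0.02, [0.1233, 0.5367, 0], -0.0477], [0.02, [0.1233, 0.5367, 0], -0.0477], [0.02, [0.1233, 0.5367, 0], -0.0477], [0.02, [0.1233, 0.5367, 0], -0.0477], [0.02, [0.1233, 0.5367, 0], -0.0477], [0.02, [0.1233, 0.5367, 0], -0.0477]]'
python3 nudge.py '[[0.02, [0, 0, 0], 0], [0.02, [0, 0, 0], 0]]'
python3 - <<'E'
from h import *
s=arm.sense();im=arm.camera("wrist")[:,:,::-1];cv2.imwrite("pics/w5.png",im);print(s["eef_pos"],s["tool_rot"],s["grip_width"],s["wrist_force"],s["moment"])
E
```

```text
t: 7.05
eef_pos: [0.436, -0.3053, 0.0519]
tool_rot: [-3.141, 0.003, 2.914]
wrist_force: [0.1, -0.3, -7.4]
grip_width: 0.0354
gripper_force: 40.0
t: 7.85
eef_pos: [0.4336, 0.0295, 0.047]
tool_rot: [3.139, -0.005, 3.069]
wrist_force: [-1.0, -0.9, -8.2]
grip_width: 0.0356
gripper_force: 40.0
t: 8.05
eef_pos: [0.4347, 0.0248, 0.0483]
tool_rot: [-3.141, -0.003, 3.063]
wrist_force: [0.6, -0.3, -7.5]
grip_width: 0.0358
gripper_force: 40.0
[0.43469172 0.02482709 0.04829881] [-3.14101694e+00 -2.73038627e-03  3.06321791e+00] 0.03584329391685196 [ 0.60275054 -0.2825472  -7.50312602] [-0.01849289 -0.04316294 -0.01002652]
```

View pics/w5.png

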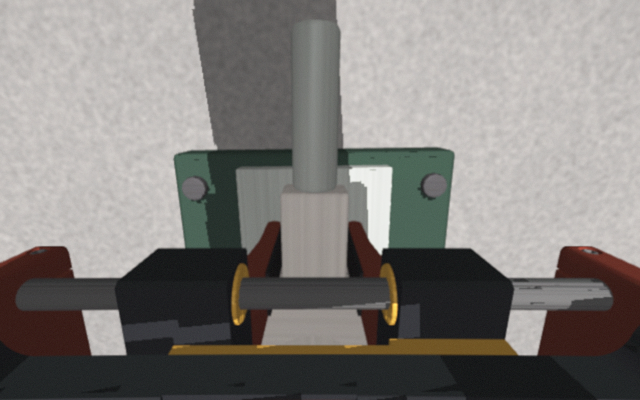

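The wrist view shows the mould hanging level and centred over the bed. Bed corners are at (237,167) and (392,167), and the handle is at column 315. I'll lower it now.

Converted, 0.028 m / 0.6 = 0.0467, 0.015 m / 0.6 = 0.025.

```bash
python3 nudge.py '[[0.02, [0, 0, 0.025], 0], [0.02, [0, 0, 0.0467], 0], [0.02, [0, 0, 0.0467], 0], [0.02, [0, 0, 0.0467], 0]]'
python3 nudge.py '[[0.02, [0, 0, 0.0033], 0], [0.02, [0, 0, 0.0033], 0], [0.02, [0, 0, 0.0033], 0]]'
python3 nudge.py '[[0.02, [0, 0, 0.0033], 0], [0.02, [0, 0, 0.0033], 0], [0.02, [0, 0, 0.0033], 0]]'
```

```text
t: 8.5
eef_pos: [0.4348, 0.0252, 0.0209]
tool_rot: [-3.141, -0.002, 3.063]
wrist_force: [-0.4, 0.3, -7.7]
grip_width: 0.0358
gripper_force: 40.0
t: 8.8
eef_pos: [0.4358, 0.0255, 0.0203]
tool_rot: [3.142, 0.001, 3.064]
wrist_force: [0.0, -0.6, -7.0]
grip_width: 0.0357
gripper_force: 40.0
t: 9.1
eef_pos: [0.4355, 0.0255, 0.0179]
tool_rot: [-3.142, -0.0, 3.064]
wrist_force: [0.1, -0.0, -7.8]
grip_width: 0.0357
gripper_force: 40.0
```

Converted, 0.0015 m / 0.6 = 0.0025.

```bash
python3 nudge.py '[[0.02, [0, 0, 0.0025], 0], [0.02, [0, 0, 0.0025], 0], [0.02, [0, 0, 0.0025], 0]]'
python3 nudge.py '[[0.02, [0, 0, 0.0017], 0], [0.02, [0, 0, 0.0017], 0], [0.02, [0, 0, 0.0017], 0]]'
python3 nudge.py '[[0.02, [0, 0, 0.0017], 0], [0.02, [0, 0, 0.0017], 0], [0.02, [0, 0, 0.0017], 0]]'
```

```text
t: 9.4
eef_pos: [0.4355, 0.0255, 0.0164]
tool_rot: [-3.142, -0.0, 3.064]
wrist_force: [-0.3, -1.1, -8.7]
grip_width: 0.0355
gripper_force: 40.0
t: 9.7
eef_pos: [0.4356, 0.0254, 0.0154]
tool_rot: [-3.142, -0.0, 3.064]
wrist_force: [-0.9, 0.1, -7.8]
grip_width: 0.0358
gripper_force: 40.0
t: 10.0
eef_pos: [0.4357, 0.0255, 0.0151]
tool_rot: [-3.142, 0.001, 3.064]
wrist_force: [-2.6, 0.6, -0.9]
grip_width: 0.0357
gripper_force: 40.0
```

Converted, -0.03 m / 0.6 = -0.05, -0.02 m / 0.6 = -0.0333.

```bash
python3 nudge.py '[[0.02, [-0.0167, 0, 0], 0], [0.02, [-0.0333, 0, 0], 0], [0.02, [-0.05, 0, 0], 0], [0.02, [-0.05, 0, 0], 0]]' 15
python3 nudge.py '[[0.02, [-0.0167, 0, 0], 0], [0.02, [-0.0333, 0, 0], 0], [0.02, [-0.0417, 0, 0], 0], [0.02, [-0.0417, 0, 0], 0]]'
```

```text
t: 10.4
eef_pos: [0.4678, 0.023, 0.0152]
tool_rot: [3.141, 0.004, 3.064]
wrist_force: [4.6, 0.1, -0.3]
grip_width: 0.0357
gripper_force: 15.0
t: 10.8
eef_pos: [0.4912, 0.0212, 0.0152]
tool_rot: [3.142, 0.001, 3.064]
wrist_force: [-2.5, -0.2, 3.9]
grip_width: 0.0361
gripper_force: 15.0
```

Converted, 0.077 m / 0.6 = 0.1283, 0.04 m / 0.6 = 0.0667.

```bash
python3 nudge.py '[[0.06, [0, 0, 0], 0], [0.06, [0, 0, 0], 0], [0.06, [0, 0, 0], 0], [0.06, [0.0667, 0, 0], 0], [0.06, [0.1283, 0, 0], 0], [0.06, [0.1283, 0, 0], 0], [0.06, [0.1283, 0, 0], 0]]' 15
python3 nudge.py '[[0.015, [0, 0, 0], 0], [0.015, [0, 0, 0], 0], [0.015, [0, 0, 0], 0], [0.015, [0, 0, 0], 0], [0.015, [0, 0, 0], 0], [0.015, [0, 0, 0], 0], [0.015, [0, 0, 0], 0]]'
python3 nudge.py '[[0.015, [-0.0167, 0, 0], 0], [0.015, [-0.0333, 0, 0], 0], [0.015, [-0.05, 0, 0], 0], [0.015, [-0.05, 0, 0], 0]]'
```

```text
t: 11.5
eef_pos: [0.4139, 0.0272, 0.0148]
tool_rot: [3.142, 0.002, 3.064]
wrist_force: [0.0, 0.4, 0.1]
grip_width: 0.0598
gripper_force: 0.0
t: 12.2
eef_pos: [0.4138, 0.0272, 0.0143]
tool_rot: [3.142, 0.0, 3.064]
wrist_force: [1.9, 0.0, -1.5]
grip_width: 0.0238
gripper_force: 15.0
t: 12.6
eef_pos: [0.444, 0.0248, 0.0143]
tool_rot: [3.142, -0.0, 3.064]
wrist_force: [2.5, -0.4, -1.2]
grip_width: 0.0233
gripper_force: 15.0
```

The rows are not in the units I measure in: shifts go in shares of 60 cm and turns go in shares of pi rad. I convert before sending: -0.006 m / 0.6 = -0.01.

```bash
python3 nudge.py '[[0.015, [-0.01, 0, 0], 0], [0.015, [-0.01, 0, 0], 0]]'
python3 nudge.py '[[0.015, [-0.0033, 0, 0], 0], [0.015, [-0.005, 0, 0], 0], [0.015, [-0.005, 0, 0], 0]]'
python3 nudge.py '[[0.015, [-0.0033, 0, 0], 0], [0.015, [-0.005, 0, 0], 0], [0.015, [-0.005, 0, 0], 0]]'
```

```text
t: 12.8
eef_pos: [0.4491, 0.0244, 0.0143]
tool_rot: [-3.142, -0.001, 3.064]
wrist_force: [-1.5, 0.8, 0.6]
grip_width: 0.0238
gripper_force: 15.0
t: 13.1
eef_pos: [0.4515, 0.0242, 0.0143]
tool_rot: [-3.142, -0.002, 3.064]
wrist_force: [-4.7, 0.6, 2.0]
grip_width: 0.0235
gripper_force: 15.0
t: 13.4
eef_pos: [0.4534, 0.0241, 0.0143]
tool_rot: [-3.141, -0.004, 3.064]
wrist_force: [-9.5, 0.5, 5.3]
grip_width: 0.0234
gripper_force: 15.0
```

Converted, -0.003 m / 0.6 = -0.005.

```bash
python3 nudge.py '[[0.015, [-0.005, 0, 0], 0], [0.015, [-0.005, 0, 0], 0], [0.015, [-0.005, 0, 0], 0]]' 25
python3 - <<'E'
from h import *
for n in("side","wrist"):
    im=arm.camera(n)[:,:,::-1];cv2.imwrite(f"pics/{n}6.png",im)
a=cv2.imread("pics/side6.png")[150:290,240:420];cv2.imwrite("pics/s6c.png",cv2.resize(a,None,fx=4,fy=4,interpolation=cv2.INTER_CUBIC))
E
```

```text
t: 13.7
eef_pos: [0.4536, 0.0241, 0.0142]
tool_rot: [-3.141, -0.011, 3.064]
wrist_force: [-20.8, 0.4, 11.9]
grip_width: 0.0235
gripper_force: 25.0
```

View pics/s6c.png

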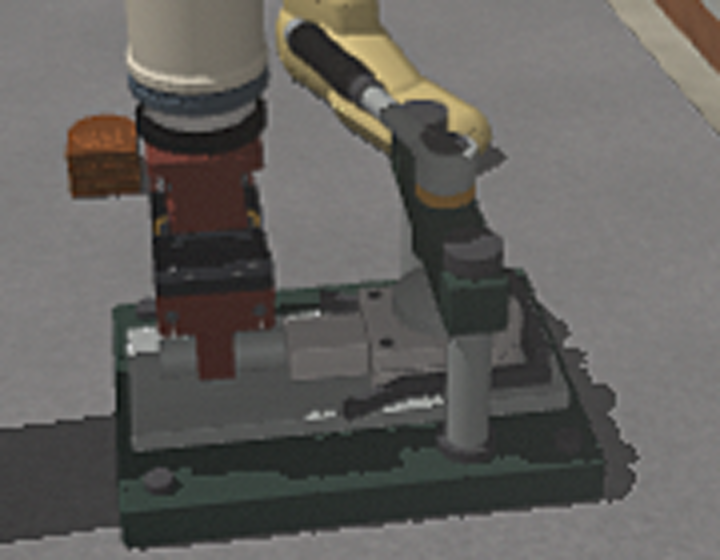

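The side crop shows the mould block under the platen with its nose at the stop. Block back corners are at crop (362,290) and (375,362), and the handle end is at (160,355). I'll check that numerically.

```bash
python3 - <<'E'
from h import *
f=lambda u,v:[240+u/4,150+v/4]
P=plane("side",[f(362,290),f(375,362)],.075)
yaw=-.078;R=np.array([[np.cos(yaw),-np.sin(yaw)],[np.sin(yaw),np.cos(yaw)]]);o=np.array([.598,.0135])
print((P[:,:2]-o)@R, "want x -.05, y +-.035")
H=plane("side",[f(160,340)],.071);print((H[:,:2]-o)@R,"want x -.18")
s=arm.sense();print((s["eef_pos"][:2]-o)@R)
# wrench grip from side + top: black blob ends near crop (300,30),(368,95) 
G=plane("side",[f(300,33),f(368,92)],.184);print("grip side",G,(G[:,:2]-o)@R)
im=arm.camera("top")[:,:,::-1];cv2.imwrite("pics/top6.png",im)
hsv=cv2.cvtColor(im,cv2.COLOR_BGR2HSV);V=hsv[:,:,2].astype(int)
k=V<45;k[:172]=0;k[200:]=0;k[:,:255]=0;k[:,297:]=0
c=big(k,3)
for q in c:
  r=cv2.minAreaRect(q);g=plane("top",r[0],.184)[0];print(r,g,(g[:2]-o)@R)
E
```

```text
[[-0.04486396  0.0274884 ]
 [-0.04755774 -0.04858324]] want x -.05, y +-.035
[[-0.17586932 -0.00246823]] want x -.18
[-0.14480573 -0.00070969]
grip side [[0.54717592 0.20316763 0.184     ]
 [0.57389025 0.10766909 0.184     ]] [[-0.06544863  0.18513069]
 [-0.03137419  0.09200412]]
((278.82354736328125, 184.29412841796875), (7.276068687438965, 30.074417114257812), 75.96376037597656) [0.55837298 0.157418   0.184     ] [-0.05072076  0.14039265]
((296.0, 176.5), (1.0, 0.0), -90.0) [0.58222547 0.10896563 0.184     ] [-0.02316534  0.09394621]
```

Mould is home: the position matches geometry and stalls at 21 N. Next I release it and go up.

Converted, 0.006 m / 0.6 = 0.01.

```bash
python3 nudge.py '[[0.05, [0.01, 0, 0], 0], [0.05, [0.01, 0, 0], 0], [0.05, [0.01, 0, 0], 0], [0.05, [0.01, 0, 0], 0]]'
python3 nudge.py '[[0.05, [0, 0, -0.05], 0], [0.05, [0, 0, -0.1333], 0], [0.05, [0, 0, -0.2167], 0], [0.05, [0, 0, -0.3], 0], [0.0, [0, 0, -0.3167], 0], [0.0, [0, 0, -0.3167], 0], [0.0, [0, 0, -0.3167], 0]]' 10
python3 - <<'E'
from h import *
s=arm.sense();print(s["eef_pos"],s["tool_rot"],s["qpos"],tool([.522-s["eef_pos"][0],.159-s["eef_pos"][1],0],s),s["wrist_force"])
E
```

```text
t: 14.25
eef_pos: [0.453, 0.0241, 0.0146]
tool_rot: [3.142, 0.001, 3.064]
wrist_force: [0.7, -0.1, 0.6]
grip_width: 0.0494
gripper_force: 0.0
t: 14.95
eef_pos: [0.4523, 0.0241, 0.2027]
tool_rot: [-3.141, -0.002, 3.064]
wrist_force: [0.2, -0.1, 0.0]
grip_width: 0.0292
gripper_force: 0.0
[0.4522893  0.02412345 0.2026886 ] [-3.14145194e+00 -2.07054759e-03  3.06373575e+00] [-2.18301811e-02 -2.97143584e-01  1.55942489e+00 -2.57838338e-05
  1.88138652e+00 -1.51477760e+00] [-0.05900893  0.13988993 -0.00014187] [ 0.16198253 -0.0933892   0.04299424]
```

Converted, 0.14 m / 0.6 = 0.2333, -0.059 m / 0.6 = -0.0983, -0.34 rad / 3.1416 = -0.1082.

```bash
python3 nudge.py '[[0.0, [-0.0983, 0.2333, 0], -0.1082], [0.0, [-0.0983, 0.2333, 0], -0.1082], [0.0, [-0.0983, 0.2333, 0], -0.1082], [0.0, [-0.0983, 0.2333, 0], -0.1082], [0.0, [-0.0983, 0.2333, 0], -0.1082]]'
python3 nudge.py '[[0.0, [0, 0, 0.0667], 0], [0.0, [0, 0, 0.1233], 0], [0.0, [0, 0, 0.1233], 0]]'
python3 - <<'E'
from h import *
s=arm.sense();print(s["eef_pos"],s["tool_rot"],s["qpos"],s["grip_width"],s["wrist_force"])
im=arm.camera("top")[:,:,::-1];cv2.imwrite("pics/top7.png",im)
R=Ro.from_euler("xyz",s["tool_rot"]).as_matrix();print("-x",-R[:,0])
E
```

```text
t: 15.45
eef_pos: [0.5213, 0.1598, 0.2007]
tool_rot: [-3.141, -0.006, -2.878]
wrist_force: [0.4, -1.0, -0.3]
grip_width: 0.0006
gripper_force: 0.0
t: 15.75
eef_pos: [0.5186, 0.1571, 0.1238]
tool_rot: [-3.142, -0.011, -2.881]
wrist_force: [0.5, 0.0, -0.5]
grip_width: 0.0003
gripper_force: 0.0
[0.51862086 0.15706456 0.12383336] [-3.14153941 -0.01098786 -2.88114469] [ 2.31550362e-01 -5.77174637e-02  1.48729331e+00 -3.75028859e-04
  1.72299853e+00 -1.59974905e+00] 0.0003207055330986868 [ 0.53913692  0.02670155 -0.47332051]
-x [ 0.96621639  0.25749789 -0.01098764]
```

Positioned as intended. Advance until contact.

Converted, -0.008 m / 0.6 = -0.0133, -0.004 m / 0.6 = -0.0067.

```bash
python3 nudge.py '[[0.0, [-0.0067, 0, 0], 0], [0.0, [-0.0133, 0, 0], 0], [0.0, [-0.0133, 0, 0], 0]]'
python3 nudge.py '[[0.0, [-0.005, 0, 0], 0], [0.0, [-0.0083, 0, 0], 0], [0.0, [-0.0083, 0, 0], 0]]'
python3 nudge.py '[[0.0, [-0.005, 0, 0], 0], [0.0, [-0.0067, 0, 0], 0], [0.0, [-0.0067, 0, 0], 0]]'
```

```text
t: 16.1
eef_pos: [0.5313, 0.1613, 0.1326]
tool_rot: [-3.141, 0.003, -2.88]
wrist_force: [0.2, 0.7, 0.6]
grip_width: 0.0006
gripper_force: 0.0
t: 16.4
eef_pos: [0.5346, 0.1625, 0.1311]
tool_rot: [-3.142, -0.0, -2.879]
wrist_force: [-3.9, -0.5, 3.8]
grip_width: 0.0006
gripper_force: 1.9
t: 16.7
eef_pos: [0.5382, 0.1636, 0.1308]
tool_rot: [3.141, -0.001, -2.879]
wrist_force: [-5.1, -0.4, 2.3]
grip_width: -0.0001
gripper_force: 2.4
```

Converted, -0.006 m / 0.6 = -0.01, -0.003 m / 0.6 = -0.005, 0.037 rad / 3.1416 = 0.0118.

```bash
for i in 1; do python3 nudge.py '[[0.0, [-0.005, 0, 0], 0.0057], [0.0, [-0.01, 0, 0], 0.0118], [0.0, [-0.01, 0, 0], 0.0118]]'; done
python3 nudge.py '[[0.0, [-0.005, 0, 0], 0.0057], [0.0, [-0.01, 0, 0], 0.0118], [0.0, [-0.01, 0, 0], 0.0118]]'
python3 nudge.py '[[0.0, [-0.005, 0, 0], 0.0057], [0.0, [-0.01, 0, 0], 0.0118], [0.0, [-0.01, 0, 0], 0.0118]]'
```

```text
t: 17.0
eef_pos: [0.5439, 0.1657, 0.1307]
tool_rot: [3.141, -0.001, -2.916]
wrist_force: [-4.4, 1.7, 2.9]
grip_width: 0.0006
gripper_force: 2.2
t: 17.3
eef_pos: [0.5496, 0.1673, 0.1305]
tool_rot: [3.14, -0.001, -2.953]
wrist_force: [-6.7, 1.8, 3.5]
grip_width: 0.0005
gripper_force: 2.4
t: 17.6
eef_pos: [0.5553, 0.1688, 0.1304]
tool_rot: [3.14, -0.002, -2.99]
wrist_force: [-5.9, 2.0, 2.9]
grip_width: 0.0005
gripper_force: 2.7
```

Converted, -0.006 m / 0.6 = -0.01, -0.003 m / 0.6 = -0.005, 0.037 rad / 3.1416 = 0.0118.

```bash
python3 nudge.py '[[0.0, [-0.005, 0, 0], 0.0057], [0.0, [-0.01, 0, 0], 0.0118], [0.0, [-0.01, 0, 0], 0.0118]]'
python3 nudge.py '[[0.0, [-0.005, 0, 0], 0.0057], [0.0, [-0.0083, 0, 0], 0.0099], [0.0, [-0.0083, 0, 0], 0.0099]]'
```

```text
t: 17.9
eef_pos: [0.5611, 0.1699, 0.1303]
tool_rot: [3.139, -0.002, -3.026]
wrist_force: [-5.3, 3.1, 1.9]
grip_width: 0.0002
gripper_force: 2.8
t: 18.2
eef_pos: [0.5659, 0.1708, 0.1303]
tool_rot: [3.139, -0.003, -3.057]
wrist_force: [-6.7, 3.9, 2.3]
grip_width: 0.0005
gripper_force: 3.2
```

Converted, -0.005 m / 0.6 = -0.0083, -0.003 m / 0.6 = -0.005, 0.031 rad / 3.1416 = 0.0099.

```bash
python3 nudge.py '[[0.0, [-0.005, 0, 0], 0.0057], [0.0, [-0.0083, 0, 0], 0.0099], [0.0, [-0.0083, 0, 0], 0.0099]]'
```

```text
t: 18.5
eef_pos: [0.5707, 0.1714, 0.1302]
tool_rot: [3.139, -0.003, -3.088]
wrist_force: [-6.9, 4.7, 3.1]
grip_width: 0.0004
gripper_force: 3.4
```

Converted, -0.005 m / 0.6 = -0.0083, 0.001 m / 0.6 = 0.0017, 0.031 rad / 3.1416 = 0.0099.

```bash
python3 nudge.py '[[0.0, [-0.005, 0.0017, 0], 0.0057], [0.0, [-0.0083, 0.0017, 0], 0.0099], [0.0, [-0.0083, 0.0017, 0], 0.0099]]'
python3 nudge.py '[[0.0, [-0.0033, 0.0017, 0], 0.0038], [0.0, [-0.0067, 0.0017, 0], 0.008], [0.0, [-0.0067, 0.0017, 0], 0.008]]'
```

```text
t: 18.8
eef_pos: [0.5757, 0.1722, 0.1302]
tool_rot: [3.14, -0.003, -3.119]
wrist_force: [-6.4, 3.0, 1.4]
grip_width: 0.0008
gripper_force: 3.4
t: 19.1
eef_pos: [0.5797, 0.1727, 0.1301]
tool_rot: [3.141, -0.003, 3.138]
wrist_force: [-7.4, 1.6, 2.0]
grip_width: 0.0003
gripper_force: 3.5
```

Converted, -0.004 m / 0.6 = -0.0067, -0.002 m / 0.6 = -0.0033, 0.025 rad / 3.1416 = 0.008.

```bash
python3 nudge.py '[[0.0, [-0.0033, 0.0017, 0], 0.0038], [0.0, [-0.0067, 0.0017, 0], 0.008], [0.0, [-0.0067, 0.0017, 0], 0.008]]'
```

```text
t: 19.4
eef_pos: [0.5837, 0.1731, 0.1302]
tool_rot: [-3.142, -0.003, 3.113]
wrist_force: [-7.9, 0.2, 2.6]
grip_width: 0.0005
gripper_force: 3.5
```

Converted, -0.004 m / 0.6 = -0.0067, -0.002 m / 0.6 = -0.0033, 0.025 rad / 3.1416 = 0.008.

```bash
python3 nudge.py '[[0.0, [-0.0033, 0, 0], 0.0038], [0.0, [-0.0067, 0, 0], 0.008], [0.0, [-0.0067, 0, 0], 0.008]]'
python3 nudge.py '[[0.0, [-0.0033, 0, 0], 0.0038], [0.0, [-0.0067, 0, 0], 0.008], [0.0, [-0.0067, 0, 0], 0.008]]'
```

```text
t: 19.7
eef_pos: [0.5877, 0.1735, 0.1302]
tool_rot: [3.141, -0.003, 3.088]
wrist_force: [-7.7, 1.8, 4.0]
grip_width: 0.0004
gripper_force: 3.7
t: 20.0
eef_pos: [0.5916, 0.1737, 0.1302]
tool_rot: [3.14, -0.003, 3.064]
wrist_force: [-7.7, 2.6, 1.9]
grip_width: 0.0002
gripper_force: 3.8
```

Converted, -0.004 m / 0.6 = -0.0067, -0.002 m / 0.6 = -0.0033, 0.025 rad / 3.1416 = 0.008.

```bash
python3 nudge.py '[[0.0, [-0.0033, 0, 0], 0.0038], [0.0, [-0.0067, 0, 0], 0.008], [0.0, [-0.0067, 0, 0], 0.008]]'
```

```text
t: 20.3
eef_pos: [0.5955, 0.1738, 0.1302]
tool_rot: [3.14, -0.004, 3.039]
wrist_force: [-7.4, 3.9, 2.2]
grip_width: 0.0005
gripper_force: 4.0
```

Converted, -0.004 m / 0.6 = -0.0067, -0.002 m / 0.6 = -0.0033, 0.025 rad / 3.1416 = 0.008.

```bash
python3 nudge.py '[[0.0, [-0.0033, 0.0017, 0], 0.0038], [0.0, [-0.0067, 0.0017, 0], 0.008], [0.0, [-0.0067, 0.0017, 0], 0.008]]'
python3 nudge.py '[[0.0, [-0.0033, 0.0017, 0], 0.0038], [0.0, [-0.0067, 0.0017, 0], 0.008], [0.0, [-0.0067, 0.0017, 0], 0.008]]'
```

```text
t: 20.6
eef_pos: [0.5996, 0.1739, 0.1302]
tool_rot: [3.141, -0.004, 3.014]
wrist_force: [-7.6, 2.7, 3.8]
grip_width: 0.0008
gripper_force: 4.0
t: 20.9
eef_pos: [0.6036, 0.1738, 0.1302]
tool_rot: [-3.141, -0.004, 2.988]
wrist_force: [-9.2, 0.6, 2.5]
grip_width: 0.0004
gripper_force: 4.0
```

Converted, -0.004 m / 0.6 = -0.0067, -0.002 m / 0.6 = -0.0033, 0.025 rad / 3.1416 = 0.008.

```bash
python3 nudge.py '[[0.0, [-0.0033, 0.0017, 0], 0.0038], [0.0, [-0.0067, 0.0017, 0], 0.008], [0.0, [-0.0067, 0.0017, 0], 0.008]]'
```

```text
t: 21.2
eef_pos: [0.6077, 0.1736, 0.1301]
tool_rot: [-3.14, -0.004, 2.963]
wrist_force: [-8.2, -0.8, 3.0]
grip_width: 0.0003
gripper_force: 4.0
```

Converted, -0.004 m / 0.6 = -0.0067, -0.002 m / 0.6 = -0.0033, 0.025 rad / 3.1416 = 0.008.

```bash
python3 nudge.py '[[0.0, [-0.0033, 0, 0], 0.0038], [0.0, [-0.0067, 0, 0], 0.008], [0.0, [-0.0067, 0, 0], 0.008]]'
python3 nudge.py '[[0.0, [-0.0033, 0, 0], 0.0038], [0.0, [-0.0067, 0, 0], 0.008], [0.0, [-0.0067, 0, 0], 0.008]]'
```

```text
t: 21.5
eef_pos: [0.6116, 0.1734, 0.1302]
tool_rot: [-3.141, -0.004, 2.938]
wrist_force: [-8.8, 0.0, 3.2]
grip_width: 0.0006
gripper_force: 4.2
t: 21.8
eef_pos: [0.6154, 0.173, 0.1302]
tool_rot: [3.142, -0.004, 2.913]
wrist_force: [-8.3, 2.5, 2.4]
grip_width: 0.0006
gripper_force: 4.3
```

Converted, -0.004 m / 0.6 = -0.0067, -0.002 m / 0.6 = -0.0033, 0.025 rad / 3.1416 = 0.008.

```bash
python3 nudge.py '[[0.0, [-0.0033, 0, 0], 0.0038], [0.0, [-0.0067, 0, 0], 0.008], [0.0, [-0.0067, 0, 0], 0.008]]'
```

```text
t: 22.1
eef_pos: [0.6193, 0.1726, 0.1302]
tool_rot: [3.141, -0.004, 2.889]
wrist_force: [-8.2, 2.9, 2.6]
grip_width: 0.0007
gripper_force: 4.4
```

Converted, -0.004 m / 0.6 = -0.0067, -0.002 m / 0.6 = -0.0033, 0.025 rad / 3.1416 = 0.008.

```bash
python3 nudge.py '[[0.0, [-0.0033, 0, 0], 0.0038], [0.0, [-0.0067, 0, 0], 0.008], [0.0, [-0.0067, 0, 0], 0.008]]'
python3 nudge.py '[[0.0, [-0.0033, 0.0017, 0], 0.0038], [0.0, [-0.0067, 0.0017, 0], 0.008], [0.0, [-0.0067, 0.0017, 0], 0.008]]'
```

```text
t: 22.4
eef_pos: [0.6232, 0.172, 0.1302]
tool_rot: [3.14, -0.004, 2.864]
wrist_force: [-8.0, 4.8, 3.5]
grip_width: 0.0005
gripper_force: 4.6
t: 22.7
eef_pos: [0.6272, 0.1714, 0.1302]
tool_rot: [3.141, -0.004, 2.839]
wrist_force: [-8.7, 1.6, 1.6]
grip_width: 0.0005
gripper_force: 4.6
```

Converted, -0.004 m / 0.6 = -0.0067, -0.002 m / 0.6 = -0.0033, 0.025 rad / 3.1416 = 0.008.

```bash
python3 nudge.py '[[0.0, [-0.0033, 0, 0], 0.0038], [0.0, [-0.0067, 0, 0], 0.008], [0.0, [-0.0067, 0, 0], 0.008]]'
```

```text
t: 23.0
eef_pos: [0.6312, 0.1706, 0.1302]
tool_rot: [3.141, -0.004, 2.814]
wrist_force: [-7.6, 4.8, 2.0]
grip_width: 0.0008
gripper_force: 4.7
```

Converted, -0.003 m / 0.6 = -0.005, -0.002 m / 0.6 = -0.0033, 0.019 rad / 3.1416 = 0.006.

```bash
python3 nudge.py '[[0.0, [-0.0033, 0, 0], 0.0032], [0.0, [-0.005, 0, 0], 0.006], [0.0, [-0.005, 0, 0], 0.006]]'
python3 nudge.py '[[0.0, [-0.0033, 0, 0], 0.0032], [0.0, [-0.005, 0, 0], 0.006], [0.0, [-0.005, 0, 0], 0.006]]'
```

```text
t: 23.3
eef_pos: [0.6344, 0.1699, 0.1302]
tool_rot: [3.14, -0.003, 2.796]
wrist_force: [-7.6, 4.1, 3.3]
grip_width: 0.0001
gripper_force: 4.0
t: 23.6
eef_pos: [0.6377, 0.1691, 0.1302]
tool_rot: [3.139, -0.003, 2.777]
wrist_force: [-3.9, 5.0, 0.4]
grip_width: 0.0009
gripper_force: 3.3
```

Converted, -0.003 m / 0.6 = -0.005, -0.002 m / 0.6 = -0.0033, 0.019 rad / 3.1416 = 0.006.

```bash
python3 nudge.py '[[0.0, [-0.0033, 0, 0], 0.0032], [0.0, [-0.005, 0, 0], 0.006], [0.0, [-0.005, 0, 0], 0.006]]'
```

```text
t: 23.9
eef_pos: [0.6409, 0.168, 0.1302]
tool_rot: [3.139, -0.002, 2.758]
wrist_force: [-2.4, 6.6, 0.7]
grip_width: 0.0002
gripper_force: 2.6
```

The force peaked and fell to about half, so the wrench clicked. One more millimetre to complete the break-over, then back off.

Converted, -0.0015 m / 0.6 = -0.0025, -0.001 m / 0.6 = -0.0017, 0.006 rad / 3.1416 = 0.0019.

```bash
python3 nudge.py '[[0.0, [-0.0017, 0, 0], 0.0019], [0.0, [-0.0025, 0, 0], 0.0019]]'
```

```text
t: 24.1
eef_pos: [0.6414, 0.168, 0.1302]
tool_rot: [3.139, -0.004, 2.752]
wrist_force: [-8.1, 7.4, 2.1]
grip_width: 0.0005
gripper_force: 4.9
```

Converted, 0.045 m / 0.6 = 0.075, 0.035 m / 0.6 = 0.0583.

```bash
python3 nudge.py '[[0.0, [0.0083, 0, 0], 0], [0.0, [0.02, 0, 0], 0], [0.0, [0.0333, 0, 0], 0], [0.0, [0.0583, 0, 0], 0], [0.0, [0.075, 0, 0], 0], [0.0, [0.075, 0, 0], 0]]'
python3 nudge.py '[[0.0, [0, 0, -0.0833], 0], [0.0, [0, 0, -0.1667], 0], [0.0, [0.0833, 0, -0.2167], 0], [0.0, [0.1667, 0, -0.2167], 0], [0.0, [0.25, 0, -0.2167], 0], [0.0, [0.25, 0, -0.2167], 0], [0.0, [0.25, 0, -0.2167], 0]]'
python3 - <<'E'
from h import *
s=arm.sense();print(s["eef_pos"],s["wrist_force"])
a=arm.camera("top")[:,:,::-1];b=arm.camera("side")[:,:,::-1];cv2.imwrite("pics/top8.png",a);cv2.imwrite("pics/side8.png",b)
o=np.array([.598,.0135]);V=cv2.cvtColor(a,cv2.COLOR_BGR2HSV)[:,:,2]
k=V<45;m=np.zeros_like(k);m[110:185,240:322]=1
for q in big(k&m,3): r=cv2.minAreaRect(q);g=plane("top",r[0],.184)[0];d=g[:2]-o;print(r,g,np.hypot(*d),np.arctan2(d[1],d[0]))
# bystanders and mould unchanged? difference with earlier pictures
t0=cv2.imread("pics/top0.png");D=np.abs(a.astype(int)-t0).max(2)
for n,(x0,x1,y0,y1) in dict(tin=(412,452,122,164),heel=(205,233,222,250),last=(160,250,135,190)).items(): print(n,(D[y0:y1,x0:x1]>60).sum())
s6=cv2.imread("pics/side6.png");D=np.abs(b.astype(int)-s6).max(2);print("mould side diff",(D[220:252,312:345]>50).sum(),(D[225:245,280:312]>50).sum())
E
```

```text
t: 24.7
eef_pos: [0.6007, 0.183, 0.1307]
tool_rot: [3.141, 0.001, 2.751]
wrist_force: [-0.7, -0.0, 0.1]
grip_width: 0.0009
gripper_force: 0.0
t: 25.4
eef_pos: [0.4621, 0.2402, 0.2614]
tool_rot: [3.14, 0.002, 2.751]
wrist_force: [0.2, -0.3, -0.2]
grip_width: 0.0009
gripper_force: 0.0
[0.46212069 0.24016005 0.26137387] [ 0.21664826 -0.25290061 -0.2380025 ]
((291.8641662597656, 156.39010620117188), (54.789756774902344, 12.852641105651855), 12.407418251037598) [0.64066972 0.12268197 0.184     ] 0.11722374597725263 1.1982348630062785
((302.0, 178.5), (14.0, 11.0), 0.0) [0.57687149 0.09160238 0.184     ] 0.08090979822757732 1.8349958150195542
((243.33531188964844, 178.14117431640625), (13.666619300842285, 3.579352617263794), 49.398704528808594) [0.57359988 0.25994749 0.184     ] 0.24765243545318308 1.669482074658502
tin 0
heel 121
last 271
mould side diff 490 158
```

```bash
python3 - <<'E'
from h import *
a=cv2.imread("pics/side0.png");b=cv2.imread("pics/side8.png");c=cv2.imread("pics/side6.png")
def br(i):
    h=cv2.cvtColor(i,cv2.COLOR_BGR2HSV);m=(h[:,:,0]<15)&(h[:,:,1]>130);m[:170]=0;m[205:]=0;m[:,:240]=0;m[:,290:]=0
    y,x=np.nonzero(m);return len(x),x.mean(),y.mean()
print("heel",br(a),br(b))
def ye(i):
    h=cv2.cvtColor(i,cv2.COLOR_BGR2HSV);m=(h[:,:,0]>18)&(h[:,:,0]<32)&(h[:,:,1]>70);m[:130]=0;m[200:]=0;m[:,:295]=0;m[:,370:]=0
    y,x=np.nonzero(m);return len(x),x.min(),y.min(),x.max()
print("last",ye(a),ye(b))
for r in (234,238): print(r,b[r,272:345,1])
print(proj("side",[[.598-.18*.997-.0*.078,.0135+.18*.078,.059],[.598-.05*.997-.035*.078,.0135+.05*.078-.035*.997,.075]]))
E
```

```text
heel (179, np.float64(264.804469273743), np.float64(187.9832402234637)) (198, np.float64(264.5959595959596), np.float64(186.489898989899))
last (846, np.int64(309), np.int64(139), np.int64(362)) (1090, np.int64(309), np.int64(139), np.int64(362))
234 [ 83  78  79  77  79  79  80  79  79  71  70  65  72  94  91  98 138 150
 149 154 155 155 158 156 159 161 161 158 157 157 155 157 153 155 155 152
 153 154 146 103 181 171 172 171 170 171 170 173 171 171 172 171 171 170
 171 172 171 172 165 126 167 177 175 158 134 138 168 175 170 172 177 178
 156]
238 [ 89  81  81  78  80  79  73  92 160 141 138 138 140 136 136 136 135 136
 136 133 135 134 133 134 133 132 131 130 131 130 128 126 126 122 118 122
 118 119 113  97 119  90  87  85  85  87  88  90  89  91  92  95  96  96
  97  97  96  97  96  98 107 143 134 109 102  86  85  85  83  84  85  87
  89]
[[278.66195436 238.40075955]
 [331.94995299 237.21197658]]
```

```bash
python3 -c "
from station import arm
print(arm.hand_in())"
```

```text
the job is handed in; nothing more can be done
None
```

I handed the job in: the mould sits home against the back stop, the wrench was pushed to its first click and let go (pressed only briefly to about 10 N on its stop), and the tin, heel and last are where they were.

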